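Clamp a fossil block in the torque-limited vise and start the dust extraction

TASK

Take the sand-coloured fossil block off its mat, stand it flat on the vise bed in the middle between the open jaws, spiral side up, and let go. Then crank the red handle clockwise until the jaw has clamped the block and the crank breaks over with a click; stop turning at once, let go, and finally throw the dust extractor's lever all the way over. Leave the grey stone, the stone flake, the bottle and the brush pot where they are.

Things in the scene. Friction and masses are not known exactly. Their poses are not given: they have to be found in the camera images.
- block_center (a point): Loose fossil block, sand-coloured stone, 50 x 50 mm in plan and 75 mm tall, about 0.5 kg, standing on the rubber mat with a dark spiral fossil on its top face. This point is its centre (half-way up); z is its upward axis, x and y are square to its side faces.
- vise: Blue drill vise fixed to the table; origin on the table under its middle; +y points from the crank end to the fixed jaw, z up. In its frame: steel bed top at z 50 mm, 90 mm wide in x; fixed jaw's face at y +60 mm; jaws 94 mm wide, centred on x 0, tops at z 105 mm; end bracket at y -80 to -105 mm, 100 mm tall; screw axis along y at x 0, z 85 mm. The jaws start 71 to 80 mm apart.
- jaw_face (a point): Centre of the moving jaw's clamping face (faces vise +y), axes as the vise's. It pushes the block along the bed until the block meets the fixed jaw.
- jaw (a joint): Travel of the moving jaw towards the fixed one, m; the gap between the jaws is 80 mm minus this, so the 50 mm block is met at 0.030. Driven only by the screw: 18 mm per turn.
- crank (a joint): Turn of the screw, rad; grows clockwise seen from the crank end (looking along vise +y) and closes the jaw. At crank + click = 0 the arm points straight up, at +pi/2 to vise +x. Turns freely at about 0.25 N m (5 N at the handle), holds where left. Screw and crank travel with the jaw (18 mm towards vise +y per turn).
- screw_axis (a point): Point on the screw's axis in the plane in which the middle of the red handle circles (it travels along vise +y with the jaw).
- handle (a point): Middle of the red handle: a freely spinning round sleeve, 22 mm diameter and 75 mm long (this point is 35 mm from its free end), parallel to the screw, on the crank arm at 50 mm radius from the screw's axis. It can be pinched across from above all the way round the circle.
- click (a joint): Break-over of the torque-limiting crank arm on the screw, rad: 0 while the load is below about 0.45 N m (9 N at the handle), then it gives way with a click and swings on more easily while the screw stands still; 0.12 or more counts as clicked, over 0.35 is too far (stop at 0.5). Springs back to 0 when the handle is let go.
- switchbox: Grey dust extractor switch box, 130 (x) x 100 (y) x 40 mm tall, fixed to the table; origin on the table under its centre. The lever swings along its x axis.
- switch_tip (a point): Centre of the red ball (26 mm diameter) on the end of the extractor's lever. The lever is an 80 mm rod that turns about an axis along the box's y at 62 mm above the table over the box's centre; the steel block at its foot reaches 65 mm above the table.
- switch (a joint): Lever angle, rad: 0 off, leaning towards the box's -x by 0.5 rad; 1.0 on, leaning towards +x by 0.5 rad. Stiff (0.06 N m, under 1 N at the ball), stays where it is left.
- nodule: Dark grey round stone, 54 mm diameter and 37 mm tall, next to the block on the mat; origin under its centre. To be left alone.
- brushpot: White pot with brushes, 70 mm diameter, 155 mm tall with the brushes; origin under its centre. To be left alone.
- bottle: Yellow bottle with red cap, 56 mm diameter, 150 mm tall; origin under its centre. To be left alone.
- flake: Flat pale stone flake, 80 x 55 x 14 mm; origin under its centre. To be left alone.
There are look-alikes about, which are no part of the job. What is shaped like the part that bears block_center but green or yellow is not meant.

How it is judged:
By the outcome, as a careful person would: the job done as asked, in the order asked, and still so for the second after the job is handed in, with the robot touching nothing.
It also fails if it takes over 72 s, if anything falls off the work surface, if the arm or the gripper's body presses on something with over 40 N, if the wrist force passes 120 N, or if a joint passes its speed limit or range.

ROBOT

A 7-joint arm with a two-finger parallel gripper is mounted at the origin on the work surface. World frame = base frame: x ahead of the robot, y to its left, z up, the work surface at z = 0. Lengths are in m, angles in rad, forces in N, time in s.
With the tool pointing down it reaches from about 0.35 to 0.9 m from the base axis. Payload 8.1 kg.
Tool frame: the origin (TCP) lies at the very end of the fingers, on their centre line; the grasp point (between the pads) lies 19 mm behind it; z points along the fingers, y is the line along which they close (so a half turn about z gives the same grasp; the last joint's range is limited). The gripper opens to 92 mm and grips with 3 to 60 N. Pads are 19 mm wide; open, the fingers measure 130 mm over their backs; the gripper's body (75 mm by 190 mm) begins 47 mm behind the grasp point.
Start: joints at [-1.224, 0.434, 0.025, 1.573, -0.012, 1.134, -0.075], TCP at [0.272, 0.563, 0.227] pointing down, gripper open.
Joint ranges: [-2.62, 2.62], [-0.44, 2.09], [-1.27, 1.32], [0.08, 2.57], [-1.32, 4.46], [0.12, 2], [-2.74, 2.74]. Speed limits (rad/s): [2.22, 2.22, 3.01, 3.01, 3.14, 3.14, 3.14].

INTERFACE

Orientations are given as a rotation vector (axis times angle).
In Python, from cell import arm gives the robot as it stands.
- The arm moves only by the tool jog_arm, never from a script. Its argument "rows" is a list of rows, each a list of 3 entries, a list of its own where there are three numbers: the shift along the world's x, y, z in cm, then the turn, a rotation vector about the world's x, y, z in degrees, then the opening, from 0 (shut) to 1 (fully open). A call has 1 to 8 rows; each row is the pose to reach, as a shift and turn from the pose commanded when the call began; what a row does not reach only later rows make up. A row lasts 1/8 s, in which the tool goes at most 62.5 mm and 10.7 degrees, less where a joint would pass 70% of its speed; a pose out of reach is approached as far as the arm can. A call with a gripper value outside its range is refused whole. The fingers move at their own pace and stop on an object; "newtons" is the grip in N (left out, the last holds). Time passes only in rows, so rows that repeat a pose let the fingers close. It gives the time, the measured TCP pose, the force, the opening and the grip force at its end, in the units of the state.
- arm.observe(): the state, without advancing time (a new reading comes with each control period).
- arm.get_image(name): name is "scene" or "side" or "wrist"; returns a dict with "img" (384x512x3 uint8, red, green, blue), "depth" (384x512 float32, m along the optical axis (not along the pixel's ray), 0 where there is no reading), "fx", "fy", "cx", "cy" (pixels), "rvec" (rotation vector, rad) and "tvec" (3), from world to camera coordinates, as OpenCV has them; the wrist camera has in their place "mount" (4x4, takes a point from camera to tool coordinates, whose origin is the TCP and whose axes are the flange's). Camera axes: x right, y down, z forward; pixel columns grow to the right and rows downward; lengths in m; the calibration is good to about 2 mm. A picture is of the moment at which its call begins: read the wrist's pose just before it.
- arm.sign_off(): hands the job in; it is judged then, once.
The state is a dict: "clock": time; "joints": joint angles; "dq": joint speeds; "joint_efforts": joint torques, N m; "position": TCP position; "ee_rot": TCP orientation; "force": force on the tool from outside, world axes, zero at the start; "ft_torque": the same for the moment, N m; "width": opening from 0.0 (shut) to 1.0 (fully open); "gripper_force": force on a finger pad.
Only numpy, scipy, OpenCV 4.12 (cv2) and the standard library are available. Lean on these libraries where they do the work, as an engineer would, in place of code of your own. Each camera call takes 0.05 s, during which the arm holds its last target. There are 200 camera calls.

## Working session

There is one attempt and no reset: what is moved stays moved. The work goes in short steps, Python scripts to look and compute and a tool call to move; the robot and the scene stay as the last step left them, time stands still between calls to the robot, and variables do not carry over. Pictures are saved under pics/ and viewed, at most 10 in all, crops included, and the job is handed in when it is done.

Besides the shell and the picture viewer there is one more tool, called after "Emit:" as name(argument=value, ...), one argument or row to a line, values as JSON. jog_arm: Moves the arm, as the interface text tells. Its arguments: {"type":"object","properties":{"rows":{"type":"array","items":{"type":"array"}},"newtons":{"type":"number"}},"required":["rows"]}

```bash
mkdir -p pics; cat > h.py <<'E'
import numpy as np, cv2, pickle
from cell import arm
def cloud(d):
    v,u=np.mgrid[0:384,0:512]; z=d["depth"]
    return np.stack([(u-d["cx"])*z/d["fx"],(v-d["cy"])*z/d["fy"],z],-1)
def world(d,s=None):
    P=cloud(d)
    if "mount" in d:
        R=cv2.Rodrigues(np.array(s["ee_rot"],float))[0]; M=np.array(d["mount"])
        return (P@M[:3,:3].T+M[:3,3])@R.T+np.array(s["position"])
    R=cv2.Rodrigues(np.array(d["rvec"],float))[0]
    return (P-np.array(d["tvec"]).ravel())@R
def save(n,im,f=1):
    cv2.imwrite(n,cv2.resize(im[...,::-1],None,fx=f,fy=f))
E
python3 - <<'E'
from h import *
s=arm.observe();print(s)
D={}
for n in("scene","side"):
    d=arm.get_image(n);D[n]=d;save(f"pics/{n}0.png",d["img"],1.5)
pickle.dump(D,open("d0.pkl","wb"))
E
```

```text
{'clock': 0.0, 'joints': array([-1.22359424,  0.43524207,  0.02497075,  1.57407329, -0.01158347,
        1.13398402, -0.0750983 ]), 'dq': array([ 2.36917548e-06,  1.73768214e-03,  2.66758269e-03, -1.66947365e-03,
        9.03758764e-04,  6.26571665e-04, -7.67357258e-04]), 'joint_efforts': array([ 9.23872794e-04, -6.67869830e+01,  9.85401571e-01, -3.14446557e+01,
       -6.05124445e-02,  4.31027322e-02,  1.51512982e-04]), 'position': array([0.27158111, 0.56236112, 0.22594229]), 'ee_rot': array([-7.00652843e-01, -3.06226456e+00,  2.43449023e-03]), 'force': array([-0.08190286,  0.26112292, -0.05344142]), 'ft_torque': array([ 0.04153281,  0.01848425, -0.03262786]), 'gripper_force': 0.0, 'width': 0.9999015503341689}
```

View pics/scene0.png

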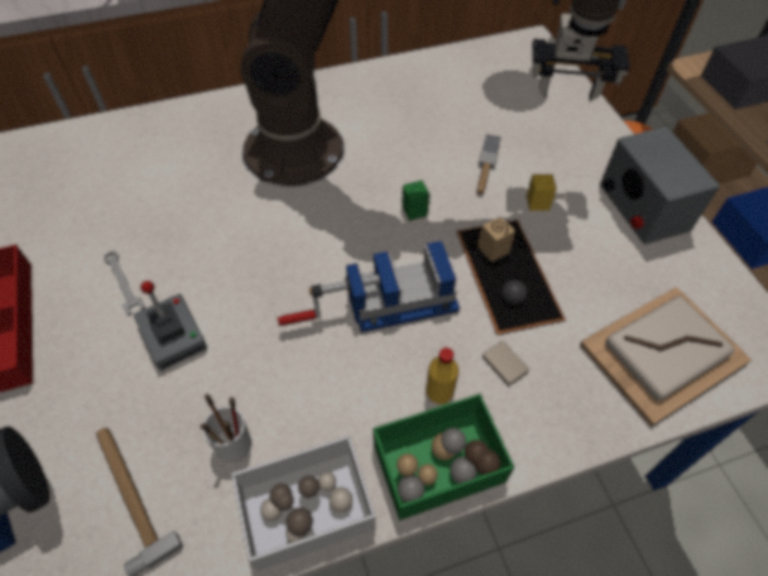

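View pics/side0.png

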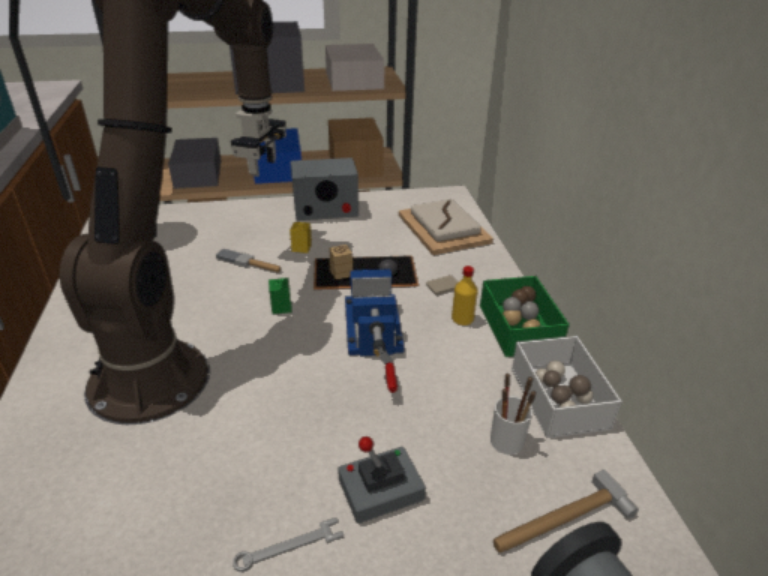

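The scene view shows three block-shaped things: green (415,200), yellow (541,192) and sand-coloured (496,240), on the mat with a dark mark on top. The sand one fits the description. The vise is at (405,285) with its red handle at (297,318), the switch ball at (148,287), the grey stone at (514,292), the flake at (505,362) and the bottle at (442,375). Next I'll confirm the block in a crop and measure.

```bash
python3 - <<'E'
from h import *
D=pickle.load(open("d0.pkl","rb"))
d=D["scene"]; W=world(d); im=d["img"].astype(int); hsv=cv2.cvtColor(d["img"],cv2.COLOR_RGB2HSV)
save("pics/crop0.png",d["img"][120:230,170:390],3.5)
U,V=np.meshgrid(np.arange(512),np.arange(384))
ok=d["depth"]>0
def box(a,b,c,e): return (U>=a/1.5)&(U<b/1.5)&(V>=c/1.5)&(V<e/1.5)&ok
def rep(n,m):
    P=W[m]; print(n,m.sum(),"mean",P.mean(0).round(4),"min",np.percentile(P,2,0).round(3),"max",np.percentile(P,98,0).round(3))
def rect(n,m):
    r=cv2.minAreaRect((W[m][:,:2]*1000).astype(np.float32)); print(n,m.sum(),np.round(r[0],1),np.round(r[1],1),round(r[2],1),"z",np.median(W[m][:,2]).round(4))
z=W[...,2]
rep("table",box(330,400,400,430))
b=box(470,525,210,265)
rect("blocktop",b&(z>.068)); rep("blocktop",b&(z>.068))
red=(hsv[...,0]<8)|(hsv[...,0]>172); red&=(hsv[...,1]>150)&(hsv[...,2]>60)
rep("handle",box(265,325,300,335)&red); rect("handle",box(265,325,300,335)&red)
rep("ball",box(135,160,275,300)&red)
blue=(hsv[...,0]>100)&(hsv[...,0]<125)&(hsv[...,1]>130)
v=box(335,470,230,335)
rect("jawtops",v&blue&(z>.100)&(z<.112)); 
for n,a in(("bracket",(340,368,255,310)),("mov",(370,402,245,310)),("fix",(422,460,235,300))):
    rect(n,box(*a)&blue&(z>(.094 if n=="bracket" else .099)))
rect("bed",v&(z>.045)&(z<.055)&~blue)
rect("boxtop",box(125,215,280,370)&(z>.035)&(z<.045))
rep("crankarm",box(305,330,283,312)&(z>.03))
rep("nod",box(500,530,275,305)&(z>.02)); rep("bottle",box(425,460,345,405)&(z>.02)); rep("pot",box(195,255,395,460)&(z>.02))
# side view handle/ball
d=D["side"];W=world(d);hsv=cv2.cvtColor(d["img"],cv2.COLOR_RGB2HSV);ok=d["depth"]>0
red=((hsv[...,0]<8)|(hsv[...,0]>172))&(hsv[...,1]>150)&(hsv[...,2]>60)
rep("S handle",box(380,402,355,395)&red);rep("S ball",box(355,378,432,455)&red)
rect("S blocktop",box(325,356,235,280)&(W[...,2]>.068))
E
```

```text
table 934 mean [ 0.7353 -0.0452  0.0085] min [ 0.693 -0.105 -0.002] max [0.796 0.017 0.081]
blocktop 258 [459.7 337.5] [51.7 53.2] 11.9 z 0.0842
blocktop 258 mean [0.4637 0.3354 0.0825] min [0.436 0.311 0.069] max [0.487 0.363 0.088]
handle 101 mean [ 0.5167 -0.114   0.0501] min [ 0.508 -0.145  0.046] max [ 0.523 -0.081  0.056]
handle 101 [ 515.5 -113.3] [68.1 15.2] 82.8 z 0.0502
ball 35 mean [ 0.429  -0.3599  0.1475] min [ 0.421 -0.367  0.139] max [ 0.436 -0.353  0.154]
jawtops 581 [510.7  99.5] [199.   98.1] 85.1 z 0.1058
bracket 145 [505.7  10.7] [21.2 73.9] 83.0 z 0.1011
mov 249 [508.4  70.6] [26.9 97.9] 84.8 z 0.1061
fix 228 [518.2 184.4] [26.7 98.5] 82.9 z 0.1065
bed 732 [509.1 103. ] [208.7  96.1] 85.0 z 0.0515
boxtop 840 [ 451.8 -356.3] [132.9  99.8] 12.5 z 0.0412
crankarm 141 mean [ 0.5025 -0.0653  0.0849] min [ 0.486 -0.085  0.05 ] max [ 0.517 -0.042  0.101]
nod 212 mean [0.5917 0.3204 0.0385] min [0.567 0.3   0.023] max [0.611 0.347 0.048]
bottle 614 mean [0.7469 0.0958 0.0933] min [0.719 0.075 0.024] max [0.793 0.123 0.153]
pot 870 mean [ 0.7155 -0.2835  0.0792] min [ 0.68  -0.316  0.022] max [ 0.746 -0.252  0.156]
S handle 97 mean [ 0.5106 -0.1242  0.0472] min [ 0.502 -0.155  0.038] max [ 0.519 -0.084  0.052]
S ball 62 mean [ 0.4214 -0.37    0.1435] min [ 0.413 -0.377  0.135] max [ 0.43  -0.359  0.149]
S blocktop 146 [472.6 264.5] [ 50.9 195.1] 11.4 z 0.0807
```

View pics/crop0.png

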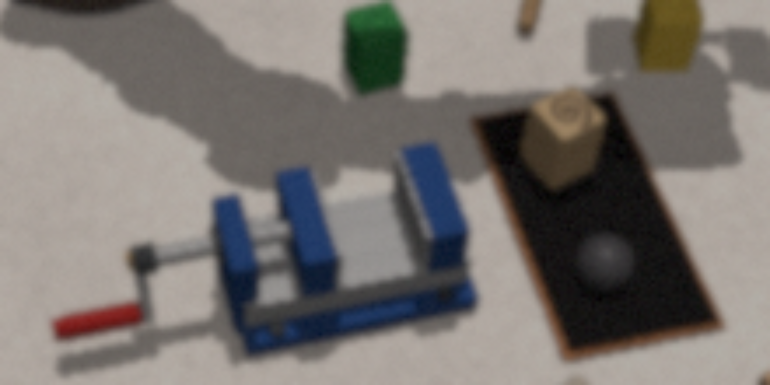

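The crop shows the sand block with its dark spiral on top at (560,140), on the black mat beside the grey stone at (605,262). The green and yellow blocks stand off the mat and are not the one. I'm moving above the sand block for a wrist look.

Emit:
jog_arm(
  rows=[
    [[4, -4.5, 1], [0, 0, -9], 1],
    [[8, -9, 2], [0, 0, -18], 1],
    [[12, -13.5, 3], [0, 0, -27], 1],
    [[16, -18, 4], [0, 0, -36], 1],
    [[19, -22.5, 4], [0, 0, -45], 1],
    [[19, -22.5, 4], [0, 0, -52], 1],
    [[19, -22.5, 4], [0, 0, -52], 1],
    [[19, -22.5, 4], [0, 0, -52], 1],
  ],
)

```text
clock: 1.1
position: [0.461, 0.3387, 0.2664]
ee_rot: [-1.967, -2.449, 0.001]
force: [0.2, 0.3, -0.3]
width: 1.002
gripper_force: 0.0
```

```bash
python3 - <<'E'
from h import *
s=arm.observe();d=arm.get_image("wrist");save("pics/w1.png",d["img"],1.5)
pickle.dump((s,d),open("w1.pkl","wb"))
print(s["position"],s["ee_rot"])
W=world(d,s);z=W[...,2];m=(d["depth"]>0)&(z>.072)&(z<.095)&(np.hypot(W[...,0]-.461,W[...,1]-.337)<.06)
print(m.sum(),np.median(z[m]));r=cv2.minAreaRect((W[m][:,:2]*1000).astype(np.float32));print(r)
E
```

```text
[0.46102217 0.33866825 0.26643224] [-1.96661891e+00 -2.44940326e+00  7.23145261e-04]
1500 0.08397216923292647
((457.7890319824219, 339.1453857421875), (49.61757278442383, 49.24287033081055), 12.400708198547363)
```

View pics/w1.png

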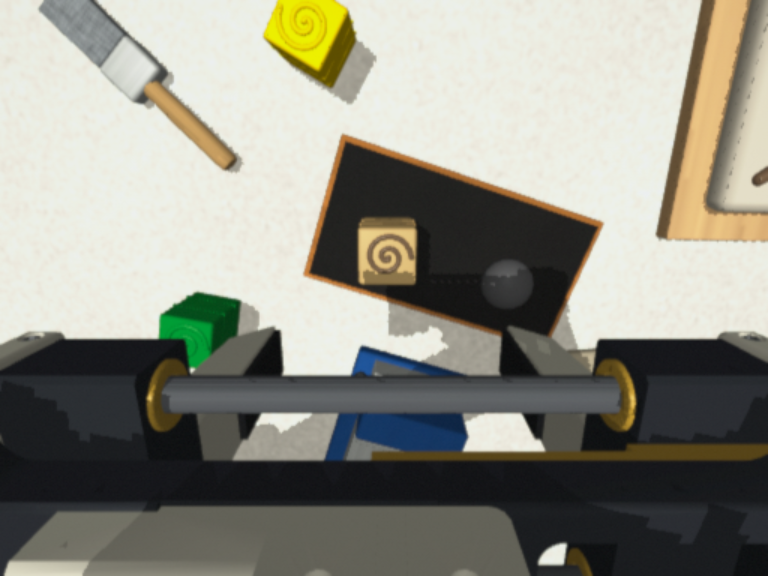

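The block fills (388,252), square to the fingers at 12.4°, with its top at z 0.084. Now I'll descend, grip and lift.

Emit:
jog_arm(
  rows=[
    [[-0.3, 0, -6], [0, 0, 0], 1],
    [[-0.3, 0, -12], [0, 0, 0], 1],
    [[-0.3, 0, -18], [0, 0, 0], 1],
    [[-0.3, 0, -21], [0, 0, 0], 1],
    [[-0.3, 0, -22.7], [0, 0, 0], 1],
    [[-0.3, 0, -22.7], [0, 0, 0], 1],
    [[-0.3, 0, -22.7], [0, 0, 0], 0.4],
    [[-0.3, 0, -22.7], [0, 0, 0], 0.4],
  ],
  newtons=35,
)

```text
clock: 2.15
position: [0.4595, 0.3385, 0.0411]
ee_rot: [1.972, 2.445, 0.004]
force: [0.2, -0.3, -0.4]
width: 0.83
gripper_force: 0.0
```

Emit:
jog_arm(
  rows=[
    [[0, 0, 0], [0, 0, 0], 0.4],
    [[0, 0, 0], [0, 0, 0], 0.4],
    [[0, 0, 0], [0, 0, 0], 0.4],
  ],
)

```text
clock: 2.52
position: [0.4585, 0.3378, 0.0399]
ee_rot: [-1.972, -2.445, 0.0]
force: [-2.7, -1.7, 2.8]
width: 0.541
gripper_force: 35.0
```

Emit:
jog_arm(
  rows=[
    [[0, 0, 4], [0, 0, 0], 0.4],
    [[0, 0, 10], [0, 0, 0], 0.4],
    [[0, 0, 16], [0, 0, -3], 0.4],
    [[1, -6, 20], [0, 0, -7], 0.4],
    [[2, -12, 21], [0, 0, -10], 0.4],
    [[3, -18, 21], [0, 0, -14], 0.4],
    [[4, -24, 21], [0, 0, -17], 0.4],
    [[4.5, -29, 21], [0, 0, -17], 0.4],
  ],
)

```text
clock: 3.52
position: [0.5032, 0.0453, 0.2492]
ee_rot: [-2.314, -2.125, 0.002]
force: [1.3, 0.3, -6.7]
width: 0.543
gripper_force: 35.0
```

Emit:
jog_arm(
  rows=[
    [[0, -3, 0], [0, 0, 0], 0.4],
    [[0, -3, 0], [0, 0, 0], 0.4],
    [[0, -3, 0], [0, 0, 0], 0.4],
  ],
)

```text
clock: 3.9
position: [0.5032, 0.0186, 0.2492]
ee_rot: [-2.311, -2.127, 0.001]
force: [1.1, 0.5, -6.7]
width: 0.542
gripper_force: 35.0
```

```bash
python3 - <<'E'
from h import *
s=arm.observe();d=arm.get_image("wrist");save("pics/w2.png",d["img"],1.5)
pickle.dump((s,d),open("w2.pkl","wb"))
print(s["position"],s["ee_rot"],s["width"],s["force"])
W=world(d,s);z=W[...,2];hsv=cv2.cvtColor(d["img"],cv2.COLOR_RGB2HSV)
blue=(hsv[...,0]>100)&(hsv[...,0]<125)&(hsv[...,1]>130)&(d["depth"]>0)
m=(blue&(z>.103)&(z<.108)).astype(np.uint8)
n,L,st,c=cv2.connectedComponentsWithStats(m)
for i in range(1,n):
    if st[i,4]>80:
        P=W[L==i];r=cv2.minAreaRect((P[:,:2]*1000).astype(np.float32));print(c[i]*1.5,st[i,4],np.round(r[0],1),np.round(r[1],1),round(r[2],1),np.median(P[:,2]))
E
```

```text
[0.50320551 0.01855485 0.249166  ] [-2.31079155e+00 -2.12671748e+00  1.24291193e-03] 0.5420668171135002 [ 1.13487036  0.49425893 -6.66568399]
[387.47315742  23.95632393] 3297 [514.8 182. ] [28.7 98.6] 85.2 0.10581338954224015
[388.03870425 196.0115692 ] 2377 [505.8  72.1] [28. 99.] 85.4 0.10580501083944607
```

View pics/w2.png

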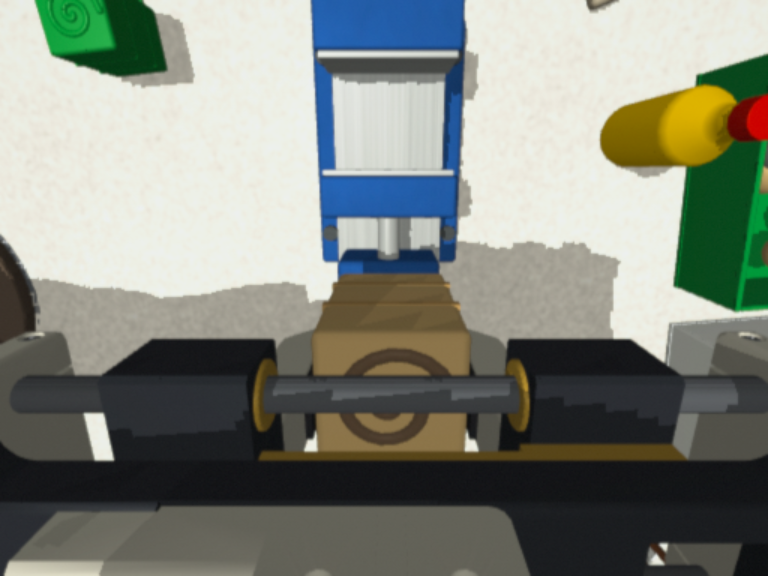

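The block is held upright with the spiral visible at (385,395). The vise is square in view: fixed jaw's face at row 55–72, moving jaw's face at row 172, screw end at (388,240). I'll compute the face positions.

```bash
python3 - <<'E'
from h import *
s,d=pickle.load(open("w2.pkl","rb"));W=world(d,s);z=W[...,2]
u=np.array([.0822,.9966]);x=np.array([.9966,-.0822])
Y=W[...,:2]@u*1000;X=W[...,:2]@x*1000
ok=d["depth"]>0
col=int(388/1.5)
for r in range(20,170,2):
    if r<60 or r>100: print(r,Y[r,col].round(1),z[r,col].round(4),d["img"][r,col])
for lo,hi in((20,33),(118,140)):
    m=ok&(z>.1)&(z<.108);m[:lo]=0;m[hi:]=0
    print("X",np.percentile(X[m],[.5,99.5]),"Y",np.percentile(Y[m],[.5,99.5]))
m=ok&(z>.048)&(z<.054);m[:40]=0;m[113:]=0;print("bed",np.percentile(X[m],[1,99]),np.percentile(Y[m],[1,99]),np.median(z[m]))
t=np.array(s["position"][:2])*1000;print("tcp",t@x,t@u)
# block held: side facing camera
m=ok&(z>.26)&(z<.3);m[:215]=0;m[300:]=0;m[:,:205]=0;m[:,315:]=0
if m.sum():print("blk",np.percentile(X[m],[2,98]),np.percentile(Y[m],[2,98]),np.percentile(z[m],[50,90]))
E
```

```text
20 220.3 0.1058 [ 36  95 171]
22 218.2 0.107 [ 35  96 172]
24 217.1 0.1048 [ 34  95 172]
26 215.3 0.105 [ 34  96 173]
28 213.2 0.1061 [ 34  94 172]
30 211.4 0.1065 [ 32  89 163]
32 210.0 0.1049 [ 38  72 122]
34 208.5 0.1039 [181 188 185]
36 206.9 0.1029 [222 224 219]
38 205.2 0.1026 [127 130 124]
40 204.8 0.0964 [67 68 66]
42 204.9 0.0872 [67 69 66]
44 205.0 0.078 [68 70 68]
46 204.5 0.0709 [68 70 68]
48 204.4 0.0616 [83 84 81]
50 204.2 0.0519 [126 128 124]
52 202.2 0.0509 [128 130 126]
54 199.9 0.0515 [163 167 160]
56 198.0 0.0502 [213 217 209]
58 195.5 0.0521 [219 222 216]
102 145.5 0.0499 [213 218 208]
104 143.1 0.051 [213 217 208]
106 140.7 0.051 [213 218 209]
108 138.3 0.0516 [212 217 208]
110 135.9 0.0508 [211 216 208]
112 133.4 0.0512 [187 191 184]
114 131.5 0.1049 [223 226 222]
116 129.5 0.1049 [181 185 183]
118 127.4 0.1051 [ 36  83 147]
120 125.3 0.1063 [ 34  96 172]
122 123.3 0.1065 [ 35  97 174]
124 121.1 0.1054 [ 34  95 174]
126 119.0 0.1054 [ 34  95 174]
128 117.0 0.1074 [ 34  95 173]
130 114.8 0.1063 [ 33  94 171]
132 112.7 0.1063 [ 34  94 170]
134 110.6 0.1062 [ 34  94 169]
136 108.5 0.107 [ 35  94 169]
138 106.2 0.105 [ 35  93 169]
140 104.0 0.1052 [ 37  93 169]
142 101.9 0.106 [ 33  90 162]
144 99.6 0.105 [ 64  87 127]
146 96.2 0.0948 [207 210 203]
148 93.6 0.0926 [213 217 208]
150 91.7 0.0953 [212 215 208]
152 89.3 0.0945 [211 214 206]
154 86.8 0.0938 [209 213 205]
156 84.5 0.0934 [209 213 206]
158 82.3 0.0942 [209 212 204]
160 80.0 0.0945 [207 212 202]
162 77.7 0.0949 [207 210 202]
164 75.4 0.0952 [205 210 201]
166 72.9 0.0947 [206 209 201]
168 70.2 0.0928 [203 206 198]
X [448.15890831 546.87743894] Y [209.61310268 220.55679105]
X [448.51135892 547.01474542] Y [105.07144176 127.4041997 ]
bed [286.07122647 780.70000942] [133.43987558 212.61202831] 0.05090058430029103
tcp 499.96940493733143 59.85526041043626
blk [474.7822735 524.4434711] [45.45805112 86.29190068] [0.293073   0.29430218]
```

Emit:
jog_arm(
  rows=[
    [[0.3, 5, 0], [0, 0, 0], 0.4],
    [[0.6, 10, 0], [0, 0, 0], 0.4],
    [[0.6, 10.7, 0], [0, 0, 0], 0.4],
    [[0.6, 10.7, -3], [0, 0, 0], 0.4],
    [[0.6, 10.7, -6], [0, 0, 0], 0.4],
    [[0.6, 10.7, -9], [0, 0, 0], 0.4],
    [[0.6, 10.7, -9], [0, 0, 0], 0.4],
    [[0.6, 10.7, -9], [0, 0, 0], 0.4],
  ],
)

```text
clock: 4.95
position: [0.5103, 0.1252, 0.1607]
ee_rot: [2.311, 2.127, 0.001]
force: [0.0, 1.1, -5.5]
width: 0.542
gripper_force: 35.0
```

Emit:
jog_arm(
  rows=[
    [[0, 0, -3], [0, 0, 0], 0.4],
    [[0, 0, -6], [0, 0, 0], 0.4],
    [[0, 0, -7], [0, 0, 0], 0.4],
    [[0, 0, -7.5], [0, 0, 0], 0.4],
    [[0, 0, -7.5], [0, 0, 0], 0.4],
  ],
)

```text
clock: 5.58
position: [0.5105, 0.125, 0.0856]
ee_rot: [2.312, 2.127, 0.002]
force: [0.1, -0.7, -6.0]
width: 0.544
gripper_force: 35.0
```

Emit:
jog_arm(
  rows=[
    [[0, 0, -0.2], [0, 0, 0], 0.4],
    [[0, 0, -0.4], [0, 0, 0], 0.4],
    [[0, 0, -0.4], [0, 0, 0], 0.4],
  ],
)

```text
clock: 5.95
position: [0.5103, 0.1251, 0.0819]
ee_rot: [2.312, 2.127, 0.002]
force: [-3.0, 0.1, 6.6]
width: 0.544
gripper_force: 35.0
```

Contact with the bed at the expected height. I'll release, rise and look.

Emit:
jog_arm(
  rows=[
    [[0, 0, 0], [0, 0, 0], 0.75],
    [[0, 0, 0], [0, 0, 0], 0.9],
    [[0, 0, 0], [0, 0, 0], 0.9],
    [[0, 0, 0], [0, 0, 0], 0.9],
    [[0, 0, 3], [0, 0, 0], 0.9],
    [[0, 0, 8], [0, 0, 0], 0.9],
    [[0, 0, 14], [0, 0, 0], 0.9],
    [[0, -5, 17], [0, 0, 0], 0.9],
  ],
)

```text
clock: 6.95
position: [0.511, 0.0781, 0.2536]
ee_rot: [2.304, 2.134, 0.007]
force: [1.2, -1.6, -0.6]
width: 0.903
gripper_force: 0.0
```

Emit:
jog_arm(
  rows=[
    [[-0.5, -6, 0], [0, 0, 0], 0.9],
    [[-1, -12, 0], [0, 0, 0], 0.9],
    [[-1, -12, 0], [0, 0, 0], 0.9],
    [[-1, -12, 0], [0, 0, 0], 0.9],
  ],
)

```text
clock: 7.45
position: [0.4998, -0.0447, 0.2507]
ee_rot: [-2.312, -2.126, -0.001]
force: [0.1, 0.3, 0.1]
width: 0.903
gripper_force: 0.0
```

```bash
python3 - <<'E'
from h import *
s=arm.observe();d=arm.get_image("wrist");save("pics/w3.png",d["img"],1.5)
pickle.dump((s,d),open("w3.pkl","wb"));print(s["position"],s["width"])
W=world(d,s);z=W[...,2]
u=np.array([.0822,.9966]);x=np.array([.9966,-.0822]);o=np.array([.5078,.1032])
V=np.dstack([(W[...,:2]-o)@x,(W[...,:2]-o)@u,z])*1000
hsv=cv2.cvtColor(d["img"],cv2.COLOR_RGB2HSV);ok=d["depth"]>0
m=ok&(z>.12)&(z<.132)&(abs(V[...,0])<50)&(abs(V[...,1])<50)
print("block",m.sum(),cv2.minAreaRect(V[m][:,:2].astype(np.float32)),np.median(z[m]))
red=((hsv[...,0]<8)|(hsv[...,0]>172))&(hsv[...,1]>150)&(hsv[...,2]>60)&ok&(abs(V[...,0])<80)&(V[...,1]<-120)
if red.sum(): print("handle",red.sum(),cv2.minAreaRect(V[red][:,:2].astype(np.float32)),np.percentile(V[red],[2,50,98],axis=0).round(1))
E
```

```text
[ 0.49978645 -0.04467436  0.25067883] 0.9025341302409655
block 1782 ((0.6794013977050781, 10.626505851745605), (26.037906646728516, 50.1600227355957), 89.92518615722656) 0.12583959804462597
handle 609 ((21.24260902404785, -213.9814453125), (19.104772567749023, 75.33712005615234), 0.9406190514564514) [[  12.2 -249.3   45.3]
 [  21.8 -215.4   50.5]
 [  30.7 -181.3   52.9]]
```

View pics/w3.png

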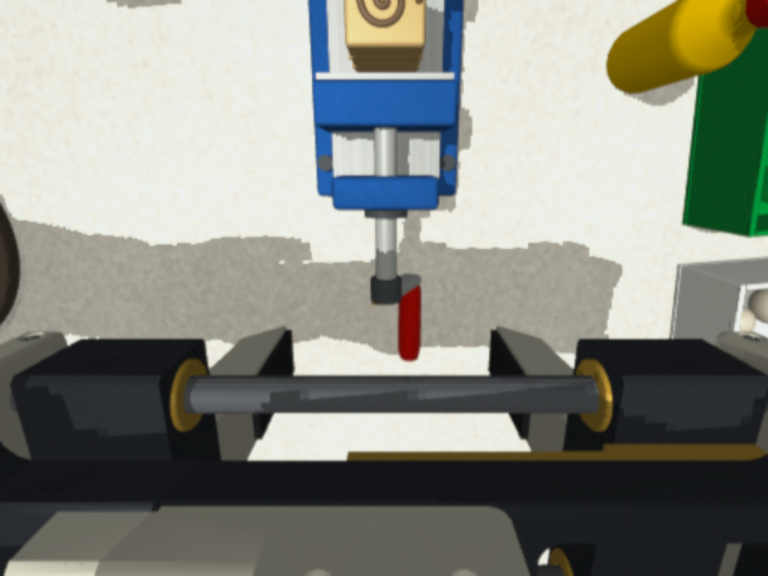

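The block stands on the bed between the jaws, with its spiral at (380,10) and the top at z 0.126. The red handle lies at (410,322), and the hub at (385,290). Its vise coordinates (21, -216, 41) put the crank at 154°, which matches the 72.3 mm gap, so clamping should come near 600°. Next I'll descend on the handle and print the circle rows.

Emit:
jog_arm(
  rows=[
    [[0.5, -4, -3], [0, 0, 0], 0.6],
    [[1.1, -7.7, -7], [0, 0, 0], 0.6],
    [[1.1, -7.7, -12], [0, 0, 0], 0.6],
    [[1.1, -7.7, -17], [0, 0, 0], 0.6],
    [[1.1, -7.7, -20], [0, 0, 0], 0.6],
    [[1.1, -7.7, -22], [0, 0, 0], 0.6],
    [[1.1, -7.7, -22.9], [0, 0, 0], 0.6],
    [[1.1, -7.7, -22.9], [0, 0, 0], 0.6],
  ],
)

```text
clock: 8.5
position: [0.5109, -0.1212, 0.0214]
ee_rot: [-2.31, -2.128, 0.0]
force: [-0.3, 0.1, -0.5]
width: 0.601
gripper_force: 0.0
```

```bash
cat > rows.py <<'E'
import numpy as np,sys
def rows(a,st,n=8,r=5.0):
    u=np.array([.0822,.9966]);x=np.array([.9966,-.0822])
    p=lambda t:np.r_[r*np.sin(np.radians(t))*x+1.8*t/360*u, r*np.cos(np.radians(t))]
    print(a,"->",a+st*n,[[(p(a+st*i)-p(a)).round(2).tolist(),[0,0,0],0.1] for i in range(1,n+1)])
if __name__=="__main__":
    for k in range(5): rows(154+80*k,10)
E
python3 rows.py
```

```text
154 -> 234 [[[-0.81, 0.12, -0.31], [0, 0, 0], 0.1], [[-1.66, 0.24, -0.48], [0, 0, 0], 0.1], [[-2.52, 0.36, -0.49], [0, 0, 0], 0.1], [[-3.37, 0.48, -0.36], [0, 0, 0], 0.1], [[-4.19, 0.6, -0.07], [0, 0, 0], 0.1], [[-4.95, 0.71, 0.35], [0, 0, 0], 0.1], [[-5.62, 0.81, 0.9], [0, 0, 0], 0.1], [[-6.18, 0.91, 1.56], [0, 0, 0], 0.1]]
234 -> 314 [[[-0.44, 0.09, 0.75], [0, 0, 0], 0.1], [[-0.75, 0.16, 1.56], [0, 0, 0], 0.1], [[-0.91, 0.23, 2.42], [0, 0, 0], 0.1], [[-0.92, 0.28, 3.29], [0, 0, 0], 0.1], [[-0.78, 0.32, 4.15], [0, 0, 0], 0.1], [[-0.5, 0.34, 4.97], [0, 0, 0], 0.1], [[-0.07, 0.36, 5.73], [0, 0, 0], 0.1], [[0.48, 0.36, 6.41], [0, 0, 0], 0.1]]
314 -> 394 [[[0.66, -0.0, 0.57], [0, 0, 0], 0.1], [[1.41, -0.02, 1.02], [0, 0, 0], 0.1], [[2.22, -0.03, 1.33], [0, 0, 0], 0.1], [[3.08, -0.05, 1.5], [0, 0, 0], 0.1], [[3.95, -0.08, 1.51], [0, 0, 0], 0.1], [[4.81, -0.1, 1.38], [0, 0, 0], 0.1], [[5.64, -0.11, 1.09], [0, 0, 0], 0.1], [[6.4, -0.13, 0.67], [0, 0, 0], 0.1]]
394 -> 474 [[[0.68, -0.01, -0.55], [0, 0, 0], 0.1], [[1.25, -0.0, -1.21], [0, 0, 0], 0.1], [[1.7, 0.01, -1.95], [0, 0, 0], 0.1], [[2.02, 0.03, -2.77], [0, 0, 0], 0.1], [[2.19, 0.07, -3.62], [0, 0, 0], 0.1], [[2.21, 0.12, -4.49], [0, 0, 0], 0.1], [[2.08, 0.18, -5.35], [0, 0, 0], 0.1], [[1.8, 0.25, -6.18], [0, 0, 0], 0.1]]
474 -> 554 [[[-0.42, 0.08, -0.76], [0, 0, 0], 0.1], [[-0.96, 0.18, -1.44], [0, 0, 0], 0.1], [[-1.61, 0.28, -2.01], [0, 0, 0], 0.1], [[-2.35, 0.39, -2.46], [0, 0, 0], 0.1], [[-3.16, 0.51, -2.77], [0, 0, 0], 0.1], [[-4.01, 0.63, -2.94], [0, 0, 0], 0.1], [[-4.87, 0.75, -2.95], [0, 0, 0], 0.1], [[-5.72, 0.87, -2.82], [0, 0, 0], 0.1]]
```

Emit:
jog_arm(
  rows=[
    [[0, 0, 0], [0, 0, 0], 0.1],
    [[0, 0, 0], [0, 0, 0], 0.1],
    [[0, 0, 0], [0, 0, 0], 0.1],
    [[0, 0, 0], [0, 0, 0], 0.1],
    [[0, 0, 0], [0, 0, 0], 0.1],
  ],
  newtons=25,
)

```text
clock: 9.12
position: [0.5113, -0.1222, 0.022]
ee_rot: [2.311, 2.126, 0.001]
force: [0.5, -0.3, 1.1]
width: 0.231
gripper_force: 25.0
```

Emit:
jog_arm(
  rows=[
    [[-0.8, 0.1, -0.3], [0, 0, 0], 0.1],
    [[-1.7, 0.2, -0.5], [0, 0, 0], 0.1],
    [[-2.5, 0.4, -0.5], [0, 0, 0], 0.1],
    [[-3.4, 0.5, -0.35], [0, 0, 0], 0.1],
  ],
)

```text
clock: 9.62
position: [0.4772, -0.1174, 0.0183]
ee_rot: [2.311, 2.125, 0.001]
force: [6.9, 0.1, 0.6]
width: 0.229
gripper_force: 25.0
```

Handle held and turning with about 7 N. Continuing round.

Emit:
jog_arm(
  rows=[
    [[-0.8, 0.1, 0.3], [0, 0, 0], 0.1],
    [[-1.6, 0.2, 0.7], [0, 0, 0], 0.1],
    [[-2.25, 0.3, 1.25], [0, 0, 0], 0.1],
    [[-2.8, 0.4, 1.9], [0, 0, 0], 0.1],
  ],
)

```text
clock: 10.12
position: [0.4491, -0.113, 0.0374]
ee_rot: [2.311, 2.126, 0.001]
force: [6.2, 0.4, -2.6]
width: 0.228
gripper_force: 25.0
```

Emit:
jog_arm(
  rows=[
    [[-0.45, 0.1, 0.75], [0, 0, 0], 0.1],
    [[-0.75, 0.15, 1.55], [0, 0, 0], 0.1],
    [[-0.9, 0.2, 2.4], [0, 0, 0], 0.1],
    [[-0.9, 0.3, 3.3], [0, 0, 0], 0.1],
    [[-0.8, 0.3, 4.15], [0, 0, 0], 0.1],
    [[-0.5, 0.35, 4.95], [0, 0, 0], 0.1],
    [[-0.05, 0.35, 5.75], [0, 0, 0], 0.1],
    [[0.5, 0.35, 6.4], [0, 0, 0], 0.1],
  ],
)

```text
clock: 11.12
position: [0.4526, -0.1093, 0.1011]
ee_rot: [-2.31, -2.126, 0.002]
force: [0.1, 1.5, -8.3]
width: 0.231
gripper_force: 25.0
```

Emit:
jog_arm(
  rows=[
    [[0.65, 0, 0.55], [0, 0, 0], 0.1],
    [[1.4, 0, 1.0], [0, 0, 0], 0.1],
    [[2.2, 0, 1.35], [0, 0, 0], 0.1],
    [[3.1, -0.05, 1.5], [0, 0, 0], 0.1],
    [[3.95, -0.1, 1.5], [0, 0, 0], 0.1],
    [[4.8, -0.1, 1.4], [0, 0, 0], 0.1],
    [[5.65, -0.1, 1.1], [0, 0, 0], 0.1],
    [[6.4, -0.15, 0.65], [0, 0, 0], 0.1],
  ],
)

```text
clock: 12.12
position: [0.5185, -0.1112, 0.1079]
ee_rot: [2.312, 2.127, 0.001]
force: [-3.8, 2.5, 3.7]
width: 0.233
gripper_force: 25.0
```

Emit:
jog_arm(
  rows=[
    [[0.7, 0, -0.55], [0, 0, 0], 0.1],
    [[1.25, 0, -1.2], [0, 0, 0], 0.1],
    [[1.7, 0, -1.95], [0, 0, 0], 0.1],
    [[2.0, 0.05, -2.75], [0, 0, 0], 0.1],
    [[2.2, 0.05, -3.6], [0, 0, 0], 0.1],
    [[2.2, 0.1, -4.5], [0, 0, 0], 0.1],
    [[2.1, 0.2, -5.35], [0, 0, 0], 0.1],
    [[1.8, 0.25, -6.2], [0, 0, 0], 0.1],
  ],
)

```text
clock: 13.12
position: [0.5358, -0.1083, 0.0452]
ee_rot: [-2.312, -2.127, -0.0]
force: [-1.7, 4.2, 6.4]
width: 0.232
gripper_force: 25.0
```

Emit:
jog_arm(
  rows=[
    [[-0.4, 0.1, -0.75], [0, 0, 0], 0.1],
    [[-0.95, 0.2, -1.45], [0, 0, 0], 0.1],
    [[-1.6, 0.3, -2.0], [0, 0, 0], 0.1],
    [[-2.35, 0.4, -2.45], [0, 0, 0], 0.1],
    [[-3.15, 0.5, -2.75], [0, 0, 0], 0.1],
    [[-4.0, 0.65, -2.95], [0, 0, 0], 0.1],
    [[-4.85, 0.75, -2.95], [0, 0, 0], 0.1],
    [[-4.85, 0.75, -2.95], [0, 0, 0], 0.1],
  ],
)

```text
clock: 14.12
position: [0.4888, -0.1009, 0.0166]
ee_rot: [2.31, 2.126, 0.004]
force: [3.4, 5.1, 5.1]
width: 0.231
gripper_force: 25.0
```

```bash
python3 - <<'E'
from h import *
s=arm.observe();d=arm.get_image("scene");print(s["position"],s["force"],s["width"])
W=world(d);z=W[...,2]
u=np.array([.0822,.9966]);x=np.array([.9966,-.0822]);o=np.array([.5078,.1032])
V=np.dstack([(W[...,:2]-o)@x,(W[...,:2]-o)@u,z])*1000
v=np.r_[(s["position"][:2]-o)@x,(s["position"][:2]-o)@u,s["position"][2]-.066]*1000;print("handle rel",v,"ang",np.degrees(np.arctan2(v[0],v[2]))%360)
b=(z>.1)&(z<.109)&(abs(V[...,0])<35)&(d["depth"]>0)
m=b&(V[...,1]<12)&(V[...,1]>-60);print("movjaw",np.percentile(V[m][:,1],[1,50,99]))
m=b&(V[...,1]>40)&(V[...,1]<120);print("fix",np.percentile(V[m][:,1],[1,50,99]))
m=(z>.12)&(z<.132)&(abs(V[...,0])<45)&(abs(V[...,1])<70);print("block",V[m].mean(0),np.percentile(V[m],[2,98],axis=0))
save("pics/s4.png",d["img"][120:240,170:330],5)
from rows import rows
rows(544,5)
E
```

```text
[ 0.48884043 -0.10089366  0.01661969] [3.43243572 5.05515533 5.13397925] 0.23108126007126262
handle rel [  -2.11860911 -204.95822128  -49.38030618] ang 182.45670736032562
movjaw [-26.50415293 -10.44469877   8.81479524]
fix [45.96974968 78.50195105 97.26705844]
block [  4.49903079  31.80388177 126.33988558] [[-21.40779505   8.09138934 121.01221069]
 [ 27.26549249  56.01328681 130.61193628]]
544 -> 584 [[[-0.43, 0.06, 0.05], [0, 0, 0], 0.1], [[-0.85, 0.12, 0.14], [0, 0, 0], 0.1], [[-1.27, 0.18, 0.26], [0, 0, 0], 0.1], [[-1.67, 0.24, 0.42], [0, 0, 0], 0.1], [[-2.06, 0.3, 0.61], [0, 0, 0], 0.1], [[-2.43, 0.35, 0.84], [0, 0, 0], 0.1], [[-2.77, 0.4, 1.1], [0, 0, 0], 0.1], [[-3.1, 0.46, 1.39], [0, 0, 0], 0.1]]
```

Emit:
jog_arm(
  rows=[
    [[-0.4, 0.05, 0.05], [0, 0, 0], 0.1],
    [[-0.85, 0.1, 0.15], [0, 0, 0], 0.1],
    [[-1.25, 0.15, 0.25], [0, 0, 0], 0.1],
    [[-1.65, 0.2, 0.4], [0, 0, 0], 0.1],
    [[-2.05, 0.25, 0.6], [0, 0, 0], 0.1],
    [[-2.4, 0.3, 0.85], [0, 0, 0], 0.1],
    [[-2.4, 0.3, 0.85], [0, 0, 0], 0.1],
  ],
)

```text
clock: 15.05
position: [0.4647, -0.0978, 0.0247]
ee_rot: [2.31, 2.126, 0.003]
force: [3.6, 4.9, -0.8]
width: 0.232
gripper_force: 25.0
```

```bash
cat > ang.py <<'E'
from h import *
s=arm.observe()
u=np.array([.0822,.9966]);x=np.array([.9966,-.0822]);o=np.array([.5078,.1032])
v=np.r_[(s["position"][:2]-o)@x,(s["position"][:2]-o)@u,s["position"][2]-.066]*1000
t=np.arctan2(v[0],v[2]);tan=np.r_[np.cos(t)*x,-np.sin(t)]
print("ang",np.degrees(t)%360+360,"r",np.hypot(v[0],v[2]),"Ftan",s["force"]@tan,s["force"])
E
python3 ang.py; python3 -c "
from rows import rows
rows(574,4,8)"
```

```text
ang 572.6542545384305 r 48.99720705483925 Ftan -3.1011915398608503 [ 3.61156461  4.86465884 -0.75518542]
574 -> 606 [[[-0.28, 0.04, 0.21], [0, 0, 0], 0.1], [[-0.54, 0.09, 0.43], [0, 0, 0], 0.1], [[-0.79, 0.13, 0.67], [0, 0, 0], 0.1], [[-1.02, 0.16, 0.93], [0, 0, 0], 0.1], [[-1.24, 0.2, 1.21], [0, 0, 0], 0.1], [[-1.43, 0.24, 1.5], [0, 0, 0], 0.1], [[-1.6, 0.27, 1.8], [0, 0, 0], 0.1], [[-1.75, 0.31, 2.11], [0, 0, 0], 0.1]]
```

Still free-running. Smaller steps from here, reading the tangential force.

Emit:
jog_arm(
  rows=[
    [[-0.3, 0, 0.2], [0, 0, 0], 0.1],
    [[-0.55, 0.05, 0.45], [0, 0, 0], 0.1],
    [[-0.8, 0.05, 0.65], [0, 0, 0], 0.1],
  ],
)

```text
clock: 15.42
position: [0.4568, -0.0968, 0.0311]
ee_rot: [2.309, 2.127, 0.003]
force: [6.1, 8.0, -2.2]
width: 0.23
gripper_force: 25.0
```

Emit:
jog_arm(
  rows=[
    [[-0.2, 0.05, 0.25], [0, 0, 0], 0.1],
  ],
)

```text
clock: 15.55
position: [0.4545, -0.0964, 0.0335]
ee_rot: [2.31, 2.128, 0.002]
force: [5.2, 5.7, -4.6]
width: 0.23
gripper_force: 25.0
```

Emit:
jog_arm(
  rows=[
    [[-0.2, 0.05, 0.25], [0, 0, 0], 0.1],
  ],
)

```text
clock: 15.68
position: [0.4524, -0.0959, 0.036]
ee_rot: [2.31, 2.127, 0.002]
force: [5.0, 5.1, -4.3]
width: 0.232
gripper_force: 25.0
```

```bash
python3 ang.py
```

```text
ang 592.3020918938261 r 49.05727348891347 Ftan -6.207589709900825 [ 5.00918057  5.07893747 -4.30990331]
```

Emit:
jog_arm(
  rows=[
    [[-0.2, 0.05, 0.28], [0, 0, 0], 0.1],
  ],
)

```text
clock: 15.8
position: [0.4503, -0.0955, 0.0388]
ee_rot: [2.31, 2.127, 0.002]
force: [4.4, 5.6, -3.8]
width: 0.232
gripper_force: 25.0
```

Emit:
jog_arm(
  rows=[
    [[-0.18, 0.04, 0.3], [0, 0, 0], 0.1],
  ],
)

```text
clock: 15.92
position: [0.4484, -0.0951, 0.0417]
ee_rot: [2.31, 2.127, 0.002]
force: [4.2, 5.6, -4.3]
width: 0.228
gripper_force: 25.0
```

```bash
python3 ang.py
```

```text
ang 600.498479754343 r 49.31569405489077 Ftan -5.534686216898845 [ 4.18741013  5.57772584 -4.25740674]
```

Emit:
jog_arm(
  rows=[
    [[-0.16, 0.04, 0.31], [0, 0, 0], 0.1],
  ],
)

```text
clock: 16.05
position: [0.4468, -0.0949, 0.0448]
ee_rot: [2.31, 2.127, 0.001]
force: [5.5, 4.1, -7.3]
width: 0.23
gripper_force: 25.0
```

Emit:
jog_arm(
  rows=[
    [[-0.14, 0.04, 0.32], [0, 0, 0], 0.1],
  ],
)

```text
clock: 16.18
position: [0.4452, -0.0947, 0.0479]
ee_rot: [2.31, 2.127, 0.001]
force: [5.1, 3.4, -8.4]
width: 0.232
gripper_force: 25.0
```

```bash
python3 ang.py
```

```text
ang 608.5522094979908 r 49.50540061825663 Ftan -9.587172592475953 [ 5.12290889  3.35359259 -8.4030314 ]
```

Load jumped to 9.6 N, so the jaw has clamped. Going on in single small steps until it drops.

Emit:
jog_arm(
  rows=[
    [[-0.11, 0.0, 0.33], [0, 0, 0], 0.1],
  ],
)

```text
clock: 16.3
position: [0.444, -0.0947, 0.0512]
ee_rot: [2.311, 2.127, 0.001]
force: [5.1, 3.6, -7.6]
width: 0.229
gripper_force: 25.0
```

```bash
python3 ang.py
```

```text
ang 612.5961097873378 r 49.597527951735444 Ftan -8.708023245408294 [ 5.13613027  3.59143863 -7.61386463]
```

Emit:
jog_arm(
  rows=[
    [[-0.1, 0.0, 0.38], [0, 0, 0], 0.1],
  ],
)

```text
clock: 16.42
position: [0.4429, -0.0946, 0.055]
ee_rot: [2.311, 2.127, 0.001]
force: [4.2, 4.8, -6.8]
width: 0.232
gripper_force: 25.0
```

```bash
python3 ang.py
```

```text
ang 617.146528299668 r 49.66413609114615 Ftan -7.508527387437663 [ 4.21226891  4.76169269 -6.83295013]
```

Load has fallen from 9.6 to 8.7 to 7.5 N over roughly 10°, so the crank has broken over. I'm stopping the turn and letting go, then rising.

Emit:
jog_arm(
  rows=[
    [[0, 0, 0], [0, 0, 0], 0.6],
    [[0, 0, 0], [0, 0, 0], 0.6],
    [[0, 0, 0], [0, 0, 0], 0.6],
    [[0, 0, 3], [0, 0, 0], 0.6],
    [[0, 0, 8], [0, 0, 0], 0.6],
    [[0, 0, 14], [0, 0, 0], 0.6],
    [[0, 0, 19], [0, 0, 0], 0.6],
    [[0, 0, 19], [0, 0, 0], 0.6],
  ],
)

```text
clock: 17.42
position: [0.4441, -0.0956, 0.2486]
ee_rot: [2.31, 2.124, 0.008]
force: [0.8, 0.0, -0.5]
width: 0.598
gripper_force: 0.0
```

Emit:
jog_arm(
  rows=[
    [[-1, -4, 0], [0, 0, 4], 0],
    [[-2, -9, 0], [0, 0, 8], 0],
    [[-2, -14, 0], [0, 0, 12], 0],
    [[-2, -17, 0], [0, 0, 17], 0],
    [[-2, -20, 0], [0, 0, 17], 0],
    [[-2, -20, 0], [0, 0, 17], 0],
  ],
)

```text
clock: 18.18
position: [0.4208, -0.2972, 0.2443]
ee_rot: [-1.977, -2.44, 0.003]
force: [0.2, 0.5, -0.5]
width: 0.017
gripper_force: 0.0
```

```bash
python3 - <<'E'
from h import *
u=np.array([.0822,.9966]);x=np.array([.9966,-.0822]);o=np.array([.5078,.1032])
d=arm.get_image("side");W=world(d);hsv=cv2.cvtColor(d["img"],cv2.COLOR_RGB2HSV)
save("pics/side5.png",d["img"][150:360,180:320],2.8)
d2=arm.get_image("scene");W2=world(d2);h2=cv2.cvtColor(d2["img"],cv2.COLOR_RGB2HSV)
for n,W,h,d in(("side",W,hsv,d),("scene",W2,h2,d2)):
    red=((h[...,0]<8)|(h[...,0]>172))&(h[...,1]>150)&(h[...,2]>60)&(d["depth"]>0)
    m=red&(np.hypot(W[...,0]-.425,W[...,1]+.365)<.04)&(W[...,2]>.1);print(n,"ball",m.sum(),W[m].mean(0))
    m=red&(abs(W[...,0]-.46)<.09)&(abs(W[...,1]+.1)<.07);P=W[m].mean(0);print("handle",m.sum(),(P[:2]-o)@x,(P[:2]-o)@u,P[2])
s=arm.observe();print(s["position"])
s=arm.observe();d=arm.get_image("wrist");W=world(d,s)
m=(W[...,2]>.037)&(W[...,2]<.044)&(np.hypot(W[...,0]-.452,W[...,1]+.356)<.09);print(m.sum(),cv2.minAreaRect((W[m][:,:2]*1000).astype(np.float32)))
h=cv2.cvtColor(d["img"],cv2.COLOR_RGB2HSV);red=((h[...,0]<8)|(h[...,0]>172))&(h[...,1]>150)
m=red&(np.hypot(W[...,0]-.425,W[...,1]+.365)<.04)&(W[...,2]>.1)
if m.sum():print("W ball",m.sum(),W[m].mean(0),W[m].min(0),W[m].max(0))
E
```

```text
side ball 70 [ 0.4216293  -0.36990626  0.14315973]
handle 14 -0.043266641547631865 -0.23279314310259455 0.06418419207237097
scene ball 29 [ 0.42942524 -0.36088549  0.14699369]
handle 115 -0.03946638924033451 -0.1945422045364844 0.07221190491074608
[ 0.4216231  -0.29451722  0.24437195]
2571 ((446.3987121582031, -340.31561279296875), (129.3646240234375, 66.6451416015625), 12.15834903717041)
```

View pics/side5.png

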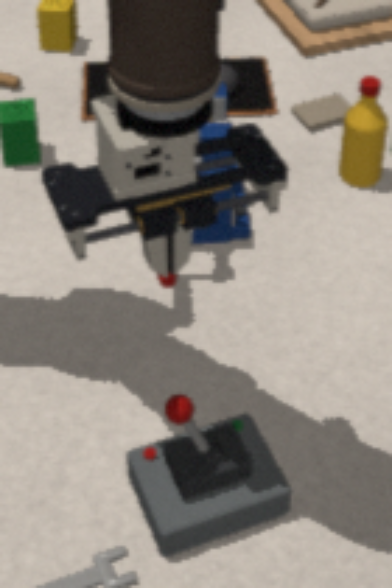

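The ball stands at (180,408) in the crop, leaning away to box -x. The crank has sprung back to about 604°, so the click reached about 0.22 rad. Next I'll go behind the ball and push it over.

Emit:
jog_arm(
  rows=[
    [[-3, -3, 0], [0, 0, 0], 0],
    [[-5.3, -6, 0], [0, 0, 0], 0],
    [[-5.3, -8.2, 0], [0, 0, 0], 0],
    [[-5.3, -8.2, -5], [0, 0, 0], 0],
    [[-5.3, -8.2, -10], [0, 0, 0], 0],
    [[-5.3, -8.2, -12.3], [0, 0, 0], 0],
    [[-5.3, -8.2, -12.3], [0, 0, 0], 0],
  ],
)

```text
clock: 19.2
position: [0.3688, -0.3749, 0.1209]
ee_rot: [-1.968, -2.443, -0.0]
force: [-1.3, 0.4, 0.8]
width: 0.003
gripper_force: 0.0
```

Emit:
jog_arm(
  rows=[
    [[1, 0.2, 0], [0, 0, 0], 0],
    [[2, 0.4, 0], [0, 0, 0], 0],
    [[3, 0.65, 0.3], [0, 0, 0], 0],
    [[4, 0.85, 0.5], [0, 0, 0], 0],
    [[5, 1.1, 0.5], [0, 0, 0], 0],
    [[6, 1.3, 0.5], [0, 0, 0], 0],
    [[7, 1.5, 0.3], [0, 0, 0], 0],
    [[7.5, 1.6, 0], [0, 0, 0], 0],
  ],
)

```text
clock: 20.2
position: [0.4452, -0.3607, 0.1221]
ee_rot: [1.971, 2.446, 0.0]
force: [0.2, -0.6, 0.6]
width: 0.002
gripper_force: 0.3
```

Emit:
jog_arm(
  rows=[
    [[0.5, 0.1, 0], [0, 0, 0], 0],
    [[0.8, 0.2, 0], [0, 0, 0], 0],
  ],
)

```text
clock: 20.45
position: [0.4524, -0.3589, 0.1223]
ee_rot: [-1.972, -2.445, 0.0]
force: [-0.9, -0.9, 0.4]
width: 0.008
gripper_force: 0.4
```

```bash
cat > ball.py <<'E'
from h import *
print(arm.observe()["position"],arm.observe()["force"])
for n in("side","scene"):
    d=arm.get_image(n);W=world(d);h=cv2.cvtColor(d["img"],cv2.COLOR_RGB2HSV)
    red=((h[...,0]<8)|(h[...,0]>172))&(h[...,1]>150)&(h[...,2]>60)&(d["depth"]>0)
    m=red&(np.hypot(W[...,0]-.452,W[...,1]+.356)<.08)&(W[...,2]>.1)
    if m.sum():print(n,"ball",m.sum(),W[m].mean(0))
    save(f"pics/fin_{n}.png",d["img"],1.5)
E
python3 ball.py
```

```text
[ 0.45235036 -0.35892812  0.12225292] [-0.93088128 -0.8821555   0.38711087]
side ball 38 [ 0.48198159 -0.36048391  0.14262338]
```

Emit:
jog_arm(
  rows=[
    [[0.4, 0.1, 0], [0, 0, 0], 0],
    [[0.8, 0.15, 0], [0, 0, 0], 0],
    [[1.1, 0.2, 0], [0, 0, 0], 0],
  ],
)

```text
clock: 20.92
position: [0.4603, -0.3575, 0.1221]
ee_rot: [-1.972, -2.44, 0.004]
force: [-16.1, -0.4, 7.9]
width: 0.005
gripper_force: 8.7
```

Emit:
jog_arm(
  rows=[
    [[0.2, 0.05, 0], [0, 0, 0], 0],
    [[0.4, 0.1, 0], [0, 0, 0], 0],
    [[0.4, 0.1, 0], [0, 0, 0], 0],
  ],
)

```text
clock: 21.3
position: [0.4605, -0.3574, 0.1221]
ee_rot: [-1.973, -2.435, 0.007]
force: [-23.5, -1.4, 11.3]
width: 0.005
gripper_force: 12.3
```

```bash
python3 ball.py
```

```text
[ 0.46053862 -0.35738156  0.1220507 ] [-23.4832265   -1.36566523  11.27954756]
side ball 34 [ 0.48972499 -0.35784939  0.1396671 ]
```

The lever is hard against its end stop at 23 N. I'll back off, rise clear and check everything.

Emit:
jog_arm(
  rows=[
    [[-1, -0.2, 0], [0, 0, 0], 0],
    [[-4, -0.9, 0], [0, 0, 0], 0],
    [[-8, -1.7, 2], [0, 0, 0], 0],
    [[-9, -2, 7], [0, 0, 0], 0],
    [[-9, -4, 12], [0, 0, 0], 0],
    [[-9, -8, 14], [0, 0, 0], 0],
    [[-9, -8, 14], [0, 0, 0], 0],
  ],
)

```text
clock: 22.28
position: [0.3775, -0.4394, 0.2646]
ee_rot: [1.972, 2.439, -0.003]
force: [0.5, -0.1, -0.4]
width: 0.002
gripper_force: 0.0
```

```bash
python3 ball.py
```

```text
[ 0.37751381 -0.43935138  0.26457139] [ 0.54302281 -0.08517582 -0.35261588]
side ball 57 [ 0.48448434 -0.35687156  0.1424659 ]
scene ball 51 [ 0.4932715  -0.34711003  0.14280221]
```

View pics/fin_scene.png

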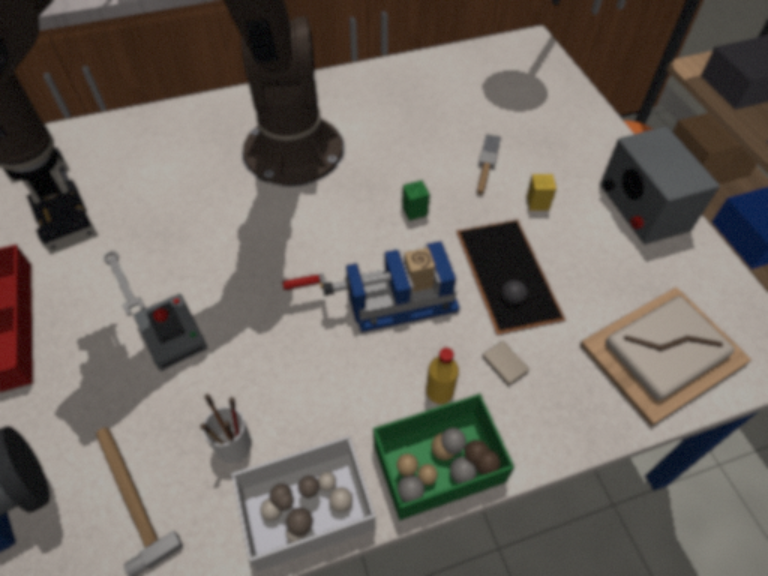

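The scene shows the block clamped between the jaws at (420,262), the handle free at (302,282) and the bystanders unmoved. The ball at (160,315) now leans to box +x. Its travel reads 65 mm rather than 77 mm, so I'll check the lever angle by a sphere fit.

```bash
python3 - <<'E'
from h import *
from scipy.optimize import least_squares
D=pickle.load(open("d0.pkl","rb"))
def fit(d):
    W=world(d);h=cv2.cvtColor(d["img"],cv2.COLOR_RGB2HSV)
    red=((h[...,0]<8)|(h[...,0]>172))&(h[...,1]>150)&(h[...,2]>60)&(d["depth"]>0)
    m=red&(np.hypot(W[...,0]-.452,W[...,1]+.356)<.08)&(W[...,2]>.11);P=W[m]
    r=least_squares(lambda c:np.linalg.norm(P-c,axis=1)-.013,P.mean(0)-[0,0,.008],loss="soft_l1",f_scale=.001)
    return m.sum(),r.x.round(4)
for n in("side","scene"):
    print(n,fit(D[n]),fit(arm.get_image(n)))
d=arm.get_image("side");W=world(d);m=(W[...,2]>.037)&(W[...,2]<.044)&(np.hypot(W[...,0]-.452,W[...,1]+.356)<.1)
print(cv2.minAreaRect((W[m][:,:2]*1000).astype(np.float32)))
save("pics/sw.png",d["img"][270:360,200:300],6)
E
```

```text
side (np.int64(62), array([ 0.4234, -0.3643,  0.1352])) (np.int64(61), array([ 0.483 , -0.3621,  0.148 ]))
scene (np.int64(35), array([ 0.4235, -0.3647,  0.1391])) (np.int64(55), array([ 0.4879, -0.3482,  0.1338]))
((449.92401123046875, -359.62353515625), (129.2030029296875, 99.07290649414062), 12.672911643981934)
```

View pics/sw.png

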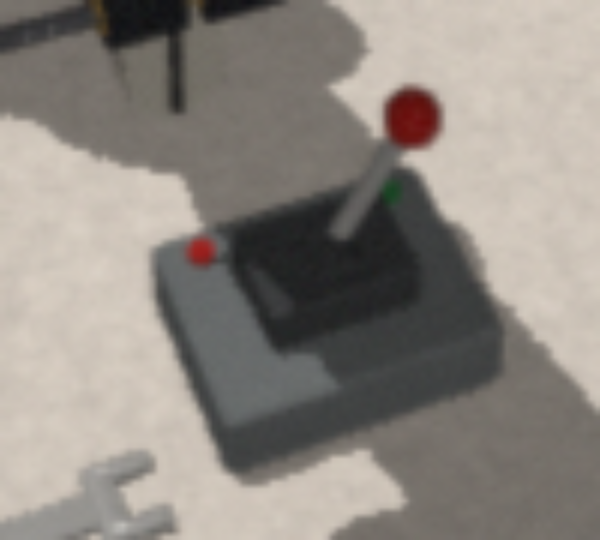

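The crop shows the lever leaning to the +x side, ball at (412,118). It ends about 38 mm past the pivot in the scene view, and the 23 N stop contact agrees, so it is at full throw. I'm handing in.

```bash
python3 -c "
from cell import arm
print(arm.sign_off())"
```

```text
the job is handed in; nothing more can be done
None
```

I handed the job in at about 22 s, with no verdict returned: the block is clamped spiral side up, the crank clicked (about 0.22 rad, judged from the handle force and how far it sprang back) and was let go, the extractor lever was pushed to its end stop, and the stone, flake, bottle and brush pot look unmoved in the last picture.

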